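Feed a rack of wood rounds past the chute's drop gate

ROBOT

A 6-joint arm with a two-finger parallel gripper is mounted at the origin on the work surface. World frame = base frame: x ahead of the robot, y to its left, z up, the work surface at z = 0. Lengths are in m, angles in rad, forces in N, time in s.
With the tool pointing down it reaches from about 0.35 to 0.875 m from the base axis. Payload 4.2 kg.
Tool frame: the origin (TCP) lies at the very end of the fingers, on their centre line; the grasp point (between the pads) lies 19 mm behind it; z points along the fingers, y is the direction in which the jaws open and shut (so a half turn about z gives the same grasp; the last joint's range is limited). The gripper opens to 85 mm and grips with 20 to 120 N. Pads are 22 mm wide; open, the fingers measure 114 mm over their backs; the gripper's body (76 mm by 85 mm) begins 54 mm behind the grasp point. The pads swing forward as they close: fully open they stand 13 mm farther back than shut.
Start: joints at [1.529, 0.385, 0.008, 0, -1.194, -0.259], TCP at [0.185, 0.597, 0.231] pointing down, gripper open.
Joint ranges: [-3.14, 3.14], [-1.21, 2.06], [-1.07, 1.41], [-3.16, 2.05], [-2.99, -0.16], [-3.1, 3.1]. Speed limits (rad/s): [2.79, 2.79, 3.14, 3.14, 3.14, 3.14].

INTERFACE

Orientations are given as a 3x3 rotation matrix whose columns are the frame's x, y, z axes.
In Python, from rig import bot gives the robot as it stands. Calls block until the motion is done:
- bot.move_pose(position, orientation): joint-space move of the TCP to a pose.
- bot.move_straight(position, attitude=None, feed=0.15): straight line of the TCP; attitude=None keeps the orientation; feed is the mean speed in m/s.
- bot.movej(angles): joint-space move.
- bot.move_gripper(opening): finger opening in m; the grip force is fixed at half the most; returns when the fingers have stopped.
- bot.wait(seconds).
- bot.inverse_kinematics(position, orientation): joint angles nearest the present ones, or None.
- bot.state(): the state.
- bot.read_camera(name): name is "scene" or "top"; returns a dict with "frame" (420x560x3 uint8, red, green, blue), "camera_matrix" (3x3 intrinsics, pixels), "R" (3x3) and "t" (3): a world point X has camera coordinates R X + t. Camera axes: x right, y down, z forward; pixel columns grow to the right and rows downward; lengths in m; the calibration is good to about 2 mm. A picture is of the moment at which its call begins. There is no depth.
A pose or a line that the arm cannot do raises bot.MotionError and nothing moves.
- bot.job_done(): hands the job in, once; it reports no verdict.
The state is a dict: "t": time; "joint_positions": joint angles; "joint_velocities": joint speeds; "joint_torque": joint torques, N m; "eef_pos": TCP position; "tcp_rot": TCP orientation; "wrist_force": force on the tool from outside, world axes, zero at the start; "torque": the same for the moment, N m; "finger_gap": finger opening in m.
Only numpy, scipy, OpenCV 4.12 (cv2) and the standard library are available. Lean on these libraries where they do the work, as an engineer would, in place of code of your own. Each camera call takes 0.05 s, during which the arm holds its last target. There are 200 camera calls.

TASK

Push the rack of wood rounds along the chute until all of it lies beyond the gate: with one fingertip press the gate's treadle down and keep the gate fully sunk below the deck all the time the rack is crossing it, while another finger pushes the rack from behind; then let go so that the gate springs up again behind the rack. Only push the rack, never lift or tip it, and leave the marker cup, the figurine and the glue bottle where they stand.

Things in the scene. Friction and masses are not known exactly. Their poses are not given: they have to be found in the camera images.
- chute: Fixed wooden chute. Origin on the table, mid-width, in the gate's plane; +y = rack's travel, +x = treadle side. Deck top z=45 mm, y=-205 to 172, gate slot y=-8 to 8. Side walls' inner faces x=-32 and 32, 8 mm thick, tops z=73, cut away at the slot, open above. Open entrance at y=-205; end stop's inner face at y=172, top z=78.
- gate (a joint): Hinge of the gate, rad: 0 = up (shut), grows as the treadle is pressed down. From 0.19 on the beam is wholly below the deck; at 0.22 beam and treadle are level; hard stop at 0.27. A spring raises it again when let go: pressing at the treadle's mid-width takes about 2 N at first, 5 N at 0.24.
- treadle (a point): Middle of the treadle's top: flat paddle on the gate beam, chute x=49 to 101 mm when level, y=-190 to 35, so a pressing finger can slide along it. Up: sloped, middle 91 mm above the table, outer edge 102. Pressed level: 58; at the stop: 50, i.e. still 5 mm above the deck, so a second finger at that height, inside the chute, meets the rack's rear board.
- rack: Loose wooden rack, 100 mm long (y), 56 wide (x), with five fixed upright wood rounds, 47 high in all, 0.2 to 0.45 kg. Origin at the centre of its underside, on the deck; +y is its nose, along the chute's +y. Flat end boards 40 mm high at y=-50 (rear, push here) and y=50. Starts before the gate, nose 12 to 45 mm short of the gate's plane.
- marker_cup: Loose wooden cup of markers, 68 mm across, 135 mm high overall, on the table beside the chute; origin at the centre of its underside. Leave alone.
- figurine: Loose turned wooden figurine, 48 mm across, 104 mm high, on the table beside the chute; origin at the centre of its underside. Leave alone.
- glue: Loose white glue bottle, 48 mm across, 110 mm high, on the table beside the chute; origin at the centre of its underside. Leave alone.
- gate_pin (a point): Hinge pin of the gate, along the chute's y, 75 mm to the chute's -x side at z=34 mm. The gate is one straight wooden beam 10 mm thick (chute y=-5 to 5) that runs from here across the chute through the slot to the treadle. Shut, it slopes up to +x and stands 5 mm (pin side) to 20 mm (treadle side) above the deck; the rack cannot push it open.
There are look-alikes about, which are no part of the job. Leave any orange look-alike of the rack alone.

How it is judged:
By the outcome, as a careful person would: the job done as asked, in the order asked, and still so for the second after the job is handed in, with the robot touching nothing.
It also fails if it takes over 35 s, if anything falls off the work surface, if the arm or the gripper's body presses on something with over 40 N, if the wrist force passes 120 N, or if a joint passes its speed limit or range.

## Working session

There is one attempt and no reset: what is moved stays moved. The work goes in short steps, each a Python script; the robot and the scene stay as the last script left them, time stands still between calls to the robot, and variables do not carry over. Pictures are saved under pics/ and viewed, about 8 in all and at most 12, crops included, and the job is handed in when it is done.

```bash
mkdir -p pics; ls
python3 - <<'E'
from rig import bot
import cv2,numpy as np
for n in("scene","top"):
    c=bot.read_camera(n); cv2.imwrite(f"pics/{n}0.png",c["frame"][:,:,::-1]); print(n,c["camera_matrix"].tolist(),np.round(c["R"],4).tolist(),c["t"])
s=bot.state();print(s)
E
```

```text
pics
scene [[391.23615585827895, 0.0, 282.72950879700255], [0.0, 391.23615585827895, 205.2736605557362], [0.0, 0.0, 1.0]] [[-0.3466, 0.938, 0.0032], [0.7922, 0.2945, -0.5345], [-0.5023, -0.1827, -0.8452]] [ 0.21599976 -0.39718691  1.37126939]
top [[525.8556077342076, 0.0, 287.4004915085535], [0.0, 525.8556077342076, 222.0784991928337], [0.0, 0.0, 1.0]] [[0.0109, -0.9998, -0.0179], [-0.9803, -0.0072, -0.1971], [0.197, 0.0197, -0.9802]] [-0.03151794  0.58231379  1.07189957]
{'t': 0.1, 'joint_positions': array([ 1.52860229e+00,  3.85471572e-01,  6.75271627e-03, -4.06298922e-04,
       -1.19398415e+00, -2.58581000e-01]), 'joint_velocities': array([ 1.81387518e-03, -2.33363154e-03,  2.51462296e-03,  2.08143496e-03,
        1.36828788e-04, -2.66162569e-05]), 'joint_torque': array([-1.07417254e-03, -3.93320632e+01,  1.88926649e+01,  4.19795215e+00,
       -2.63306443e-03,  4.93216604e-06]), 'eef_pos': array([0.18501119, 0.59644628, 0.23033628]), 'tcp_rot': array([[ 9.55062783e-01, -2.96403225e-01, -4.57883014e-04],
       [-2.96403553e-01, -9.55060922e-01, -1.88901567e-03],
       [ 1.22604163e-04,  1.93984672e-03, -9.99998111e-01]]), 'wrist_force': array([-0.41932363,  0.06005593,  0.03005369]), 'torque': array([-0.03934959, -0.02895454, -0.05058529]), 'finger_gap': 0.08530613794623015}
```

View pics/scene0.png

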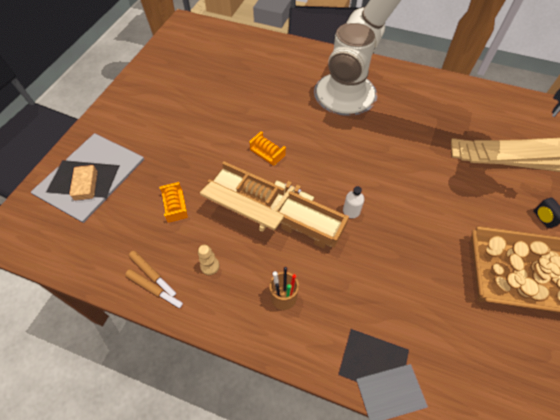

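View pics/top0.png

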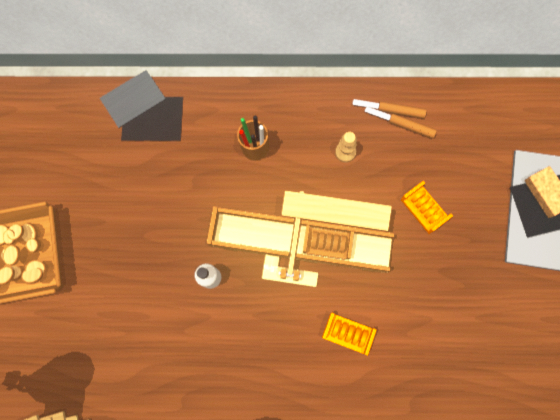

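The top view shows the chute at about (210–393, 190–285), with its end stop on the left, its entrance on the right and the treadle above. The rack with brown rounds is inside at (328,242). The orange look-alikes at (428,207) and (350,334) stand outside the chute, so they are not the rack. I'll confirm that in an enlarged crop.

Run:
```python
import cv2
a=cv2.imread("pics/top0.png")[180:300,200:400]
cv2.imwrite("pics/crop1.png",cv2.resize(a,None,fx=4,fy=4,interpolation=cv2.INTER_CUBIC))
```

```text
(no output)
```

View pics/crop1.png

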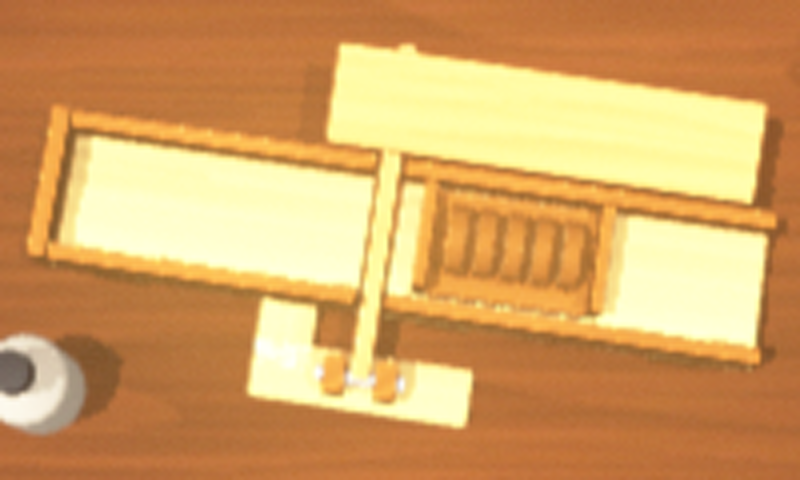

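The crop confirms it: the rack with brown rounds is in the chute, right of the gate beam at crop (385,230). The gate is shut. The treadle is the pale board at the top, crop (328–768, 43–203). Next I'll fit the chute pose to the known corners.

```bash
cat > h.py <<'E'
from rig import bot
import cv2,numpy as np
from scipy.optimize import least_squares
def px(c): return (np.array(c,float)+.5)/4-.5+[200,180]
def proj(c,X):
    p=c["camera_matrix"]@(c["R"]@np.asarray(X,float).T+c["t"][:,None]); return (p[:2]/p[2]).T
def ray(c,uv,z):
    R=np.array(c["R"]); o=-R.T@c["t"]; d=R.T@np.linalg.solve(c["camera_matrix"],[uv[0],uv[1],1]); return o+d*(z-o[2])/d[2]
def c2w(p,X):
    X=np.atleast_2d(X); c,s=np.cos(p[2]),np.sin(p[2])
    return np.c_[p[0]+c*X[:,0]-s*X[:,1],p[1]+s*X[:,0]+c*X[:,1],X[:,2]]
def w2c(p,w):
    d=np.array(w[:2])-p[:2]; c,s=np.cos(p[2]),np.sin(p[2]); return np.array([c*d[0]+s*d[1],-s*d[0]+c*d[1],w[2]])
E
python3 - <<'E'
from h import *
c=bot.read_camera("top")
pts=[([40,-205,73],(776,213)),([-40,-205,73],(760,362)),([32,172,78],(70,118)),([-32,172,78],(50,245)),
 ([32,-205,73],(776,228)),([-32,-205,73],(761,347))]
X=np.array([p[0] for p in pts])/1000; U=np.array([px(p[1]) for p in pts])
r=least_squares(lambda p:(proj(c,c2w(p,X))-U).ravel(),[.5,0,0]); p=r.x
print("pose",p,"res px",np.round(r.fun.reshape(-1,2),1).tolist()); np.save("chute.npy",p)
for n,q,z in[("pin",(362,380),34),("noseT",(436,180),85),("noseB",(415,290),85),("rearT",(617,207),85),("rearB",(601,315),85),("trT-l",(340,43),102),("trT-r",(768,103),102),("trB-l",(328,140),78),("trB-r",(755,203),78)]:
    print(n,np.round(1000*w2c(p,ray(c,px(q),z/1000)),1))
R=np.array([[0,1,0],[1,0,0],[0,0,-1.]]) 
cs,sn=np.cos(p[2]),np.sin(p[2]); ax=np.array([cs,sn,0])
for sg in(1,-1):
    T=np.c_[np.cross(sg*ax,[0,0,-1]),sg*ax,[0,0,-1]]
    for y in(-.165,.02):
        w=c2w(p,[.036,y,.12])[0]; print(sg,y,w,np.hypot(*w[:2]),bot.inverse_kinematics(w,T))
s=cv2.imread("pics/scene0.png")
sc=bot.read_camera("scene")
for q in[[40,-205,73],[-40,-205,73],[40,180,78],[-40,180,78],[96,-190,102],[96,35,102]]:
    u=proj(sc,c2w(p,np.array(q)/1000))[0]; cv2.circle(s,tuple(int(round(4*v)) for v in u),4,(255,0,0),1,shift=2)
cv2.imwrite("pics/chk.png",cv2.resize(s[140:260,180:370],None,fx=4,fy=4,interpolation=cv2.INTER_CUBIC))
E
```

```text
pose [ 0.547304   -0.04238553 -0.14013311] res px [[0.4, -0.1], [0.1, 0.2], [-0.2, 1.1], [-0.6, -1.2], [0.0, -0.2], [0.3, 0.1]]
pin [-75.8  -1.   34. ]
noseT [ 28.5 -25.1  85. ]
noseB [-30.6 -22.6  85. ]
rearT [  28.1 -120.3   85. ]
rearB [ -29.2 -119.3   85. ]
trT-l [ 89.9  34.7 102. ]
trT-r [  90.5 -189.1  102. ]
trB-l [42.8 34.5 78. ]
trB-r [  42.2 -191.9   78. ]
1 -0.165 [ 0.55990475 -0.2107964   0.12      ] 0.5982712178172 [-0.08968751  0.43880059 -0.20826873  0.         -0.92372701  3.09114705]
1 0.02 [ 0.58574461 -0.02760988  0.12      ] 0.586394962261535 [ 0.22890196  0.42102134 -0.23854576  0.         -0.91122923  2.77255758]
-1 -0.165 [ 0.55990475 -0.2107964   0.12      ] 0.5982712178172 [-0.08968751  0.43880059 -0.20826873  0.         -0.92372701 -0.05044561]
-1 0.02 [ 0.58574461 -0.02760988  0.12      ] 0.586394962261535 [ 0.22890196  0.42102134 -0.23854576  0.         -0.91122923 -0.36903507]
```

View pics/chk.png

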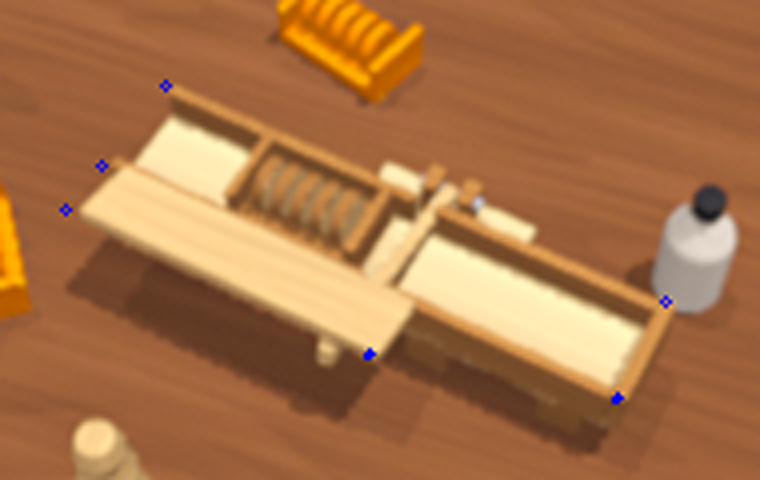

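The chute fit has residuals of about 1 px, and the pin, treadle and rack sizes agree: the rack's nose is at about y=-25 and its rear at -120. The scene view agrees to a few mm. The next step is to move above the start point and check the fingers there.

```bash
cat >> h.py <<'E'
p=np.load("chute.npy"); ax=np.array([np.cos(p[2]),np.sin(p[2]),0])
T=np.c_[np.cross(-ax,[0,0,-1]),-ax,[0,0,-1]]
def W(x,y,z): return c2w(p,np.array([x,y,z])/1000)[0]
def F():
    s=bot.state(); return np.round(s["t"],2),np.round(1000*w2c(p,s["eef_pos"]),1),np.round(c2w([0,0,-p[2]],s["wrist_force"])[0],2)
def shot(name,box):
    a=bot.read_camera(name)["frame"][:,:,::-1]; x0,y0,x1,y1=box
    return cv2.resize(a[y0:y1,x0:x1],None,fx=3,fy=3,interpolation=cv2.INTER_CUBIC)
def both(f):
    a=shot("scene",(180,120,370,260)); b=shot("top",(200,175,400,300)); w=570
    b=cv2.resize(b,(w,int(b.shape[0]*w/b.shape[1]))); cv2.imwrite(f,cv2.resize(np.vstack([a,b]),None,fx=.76,fy=.76))
E
python3 - <<'E'
from h import *
bot.move_pose(W(36,-157,200),T); bot.move_straight(W(36,-157,125),feed=.1); bot.wait(.2)
print(F(),bot.state()["finger_gap"]); both("pics/a.png")
E
```

```text
(np.float64(4.4), array([  36.4, -157. ,  125.8]), array([0.13, 0.44, 0.41])) 0.08556092462955885
```

View pics/a.png

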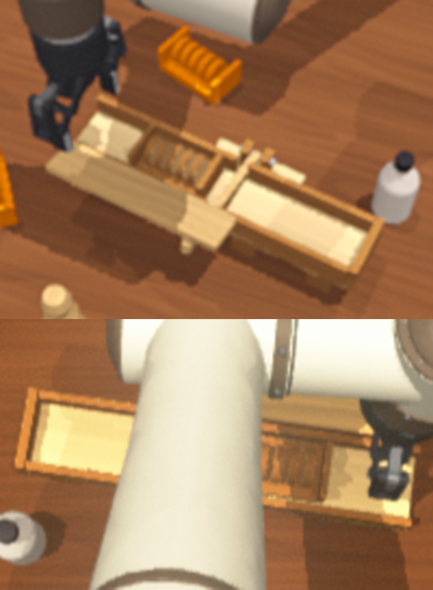

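The fingers straddle the chute's treadle-side wall: one is over the deck behind the rack, the other over the outer part of the treadle. The next step is to press down, watching the force.

Run:
```python
from h import *
def f(z,feed):
    bot.move_straight(W(36,-157,z),feed=feed); r=F(); print(r[0],r[1][2],r[2]); return r
f(104,.1)
z=104; zc=None
while z>70:
    z-=4; r=f(z,.05)
    if r[2][2]>1.2: zc=z; break
print("contact",zc)
if zc:
    for k in(15,28,34): 
        r=f(zc-k,.08)
        if r[2][2]>9: break
both("pics/b.png")
```

```text
4.86 103.5 [-0.31  0.02  0.79]
5.11 100.1 [0.35 1.21 0.05]
5.36 95.8 [-0.6   0.28  0.23]
5.61 91.6 [ 1.1   0.52 -0.12]
5.86 87.7 [ 0.06 -0.36  0.45]
6.11 83.6 [-0.66  0.25  1.44]
contact 84
6.44 68.9 [ 0.07 -0.45  2.93]
6.75 56.3 [1.05 0.5  4.21]
7.0 50.6 [2.01 0.51 4.19]
```

View pics/b.png

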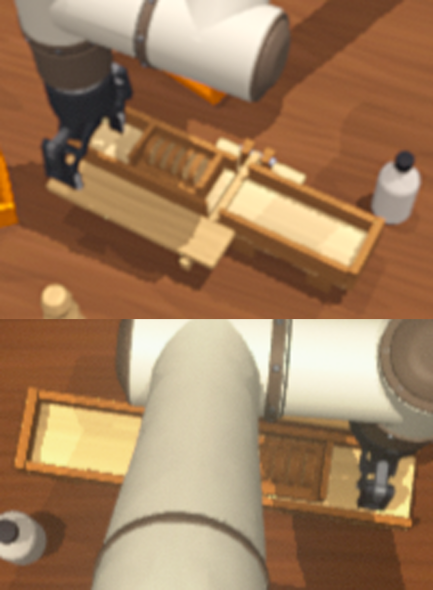

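Contact came at TCP z≈85 mm, where the treadle surface is about 95–97. The open fingertips therefore sit about 12 mm behind the TCP, as the description says. I'll feel for the hard stop and back off 2–3 mm.

Run:
```python
from h import *
z=45
while z>=35:
    bot.move_straight(W(36,-157,z),feed=.06); bot.wait(.1); r=F(); print(r[0],z,r[1],r[2])
    if r[2][2]>8: break
    z-=2
```

```text
7.45 45 [  36.7 -157.    45.6] [2.56 0.24 4.7 ]
7.8 43 [  36.8 -157.    43.5] [3.44 0.67 4.72]
8.15 41 [  36.3 -157.    41.2] [3.43 0.75 5.89]
8.5 39 [  36.2 -157.    39.2] [3.77 0.96 5.56]
8.85 37 [  36.3 -157.1   37.3] [3.27 1.12 5.88]
9.2 35 [  36.4 -157.1   36.4] [ 2.31  1.35 10.47]
```

The hard stop is at TCP z≈36.8, where the tip should be at 50 mm, which is consistent. I'll travel at z=39 (gate angle about 0.255) and push in segments.

Run:
```python
from h import *
for y in(-145,-120,-90,-60,-30):
    bot.move_straight(W(36,y,39),feed=.05); r=F(); print(r)
    if r[2][2]>14 or r[2][2]<3 or abs(r[2][1])>15: print("STOP");break
both("pics/c.png")
```

```text
(np.float64(9.6), array([  34. , -145.4,   38.6]), array([ 1.14, -1.13,  5.63]))
(np.float64(10.25), array([  35.1, -119.3,   38.6]), array([-3.35,  0.02,  4.21]))
(np.float64(11.0), array([ 36. , -90.2,  39.1]), array([-1.32, -4.13,  4.32]))
(np.float64(11.75), array([ 36.3, -59.8,  39.1]), array([-0.01, -2.47,  5.9 ]))
(np.float64(12.5), array([ 35.8, -30.1,  39. ]), array([-1.93, -4.36,  4.89]))
```

View pics/c.png

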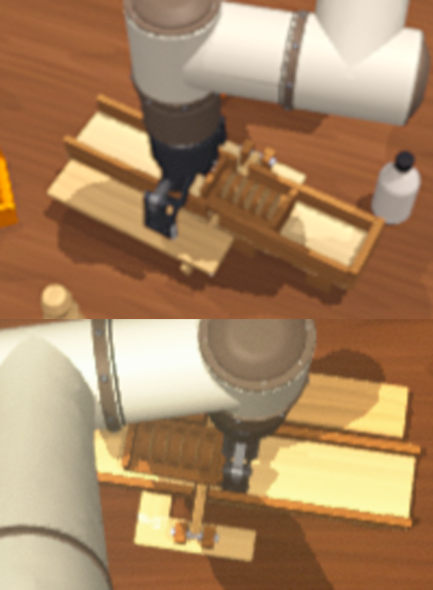

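Run:
```python
from h import *
for y in(-5,20):
    bot.move_straight(W(36,y,39),feed=.05); print(F())
bot.move_straight(W(36,15,39),feed=.05); print(F())
both("pics/d.png")
```

```text
(np.float64(13.25), array([35.6, -5.1, 39. ]), array([-0.35, -3.16,  5.67]))
(np.float64(13.9), array([35.5, 19.8, 39. ]), array([-0.67, -3.1 ,  5.52]))
(np.float64(14.15), array([36.3, 15.6, 39.1]), array([0.35, 0.52, 4.93]))
```

View pics/d.png

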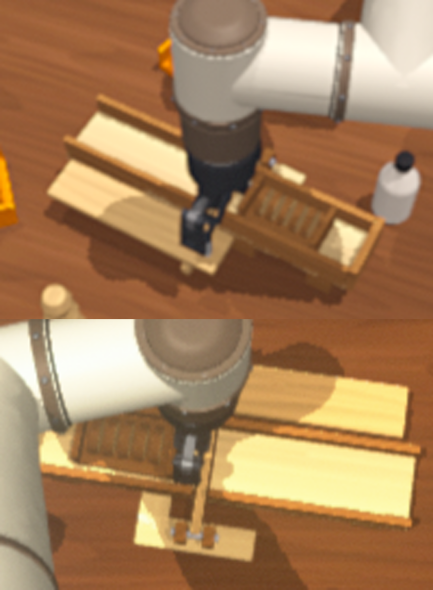

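The rack's rear, at about (172,450) in the lower half, is clear of the gate beam at (207,460), and the push force has dropped to zero. Next I lift straight up, back away and check.

Run:
```python
from h import *
bot.move_straight(W(36,15,100),feed=.06); print(F())
bot.move_straight(W(36,15,200),feed=.15)
bot.movej([1.529,0.385,0.008,0,-1.194,-0.259]); print(F()); both("pics/e.png")
```

```text
(np.float64(15.42), array([35.7, 14.9, 99.5]), array([ 0.67, -0.61, -0.45]))
(np.float64(18.88), array([-447.3,  582.3,  231.2]), array([-0.61, -0.96,  0.24]))
```

View pics/e.png

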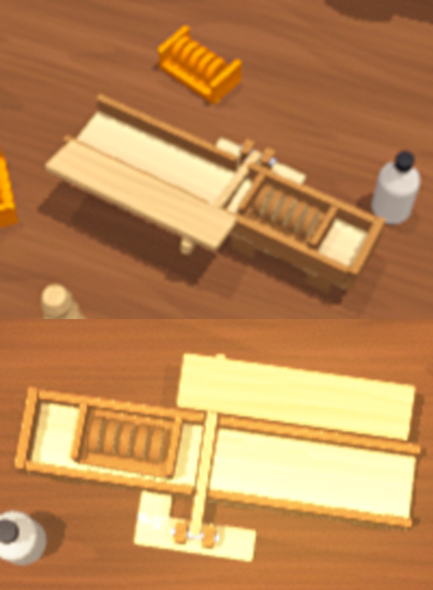

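The gate is up again, with its beam at (205,470). The rack lies flat beyond it at (75–182, 405–475), with visible deck between them. The glue bottle and figurine are in place, and the cup was never approached.

Run:
```python
from h import *
bot.job_done(); print(bot.state()["t"])
```

```text
the job is handed in; nothing more can be done
the job is handed in; nothing more can be done
```

The rack is now wholly beyond the gate, the gate has sprung shut behind it, and I have handed the job in at about 19 s on the robot's clock.

- **Pressing:** With the gripper fully open, one finger pressed the treadle. I felt for the hard stop, then backed off about 2 mm, to an estimated gate angle of 0.255. That depth held to within about 0.5 mm for the whole crossing, against a treadle force of about 4–6 N.
- **Pushing:** The other finger pushed the rack's rear board with about 3–4 N until the rear was an estimated 30 mm past the gate's plane. I then eased the finger back, lifted straight up and moved the arm clear.
- **Last checks:** The final pictures show the gate up, with bare deck between it and the rack, and the rack lying flat. The glue bottle, figurine and orange look-alikes look undisturbed. The marker cup was outside the final crop, but the arm never worked near it.
- **Disagreement:** The two cameras differed by a few mm, up to perhaps 10 mm at the chute's entrance corner. I used the top view's fit, which agreed with the force readings. The gate angle was worked out from fingertip height, not measured directly.

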